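# Clear the clamping fixture, stack a lamp base in it and clamp it

## Robot

A 7-joint arm with a two-finger parallel gripper is mounted at the origin on the work surface. World frame = base frame: x ahead of the robot, y to its left, z up, the work surface at z = 0. Lengths are in m, angles in rad, forces in N, time in s.
With the tool pointing down it reaches from about 0.4 to 0.85 m from the base axis. Payload 6.9 kg.
Tool frame: the origin (TCP) lies midway between the tips of the shut fingers; the grasp point (between the pads) lies behind it (ctrl.pinch_z is the z of the grasp point in the tool frame, in m); z points along the fingers, y is the line along which they close (so a half turn about z gives the same grasp; the last joint's range is limited). The gripper opens to 85 mm and grips with 20 to 120 N. Pads are 22 mm wide; open, the fingers measure 114 mm over their backs; the gripper's body (76 mm by 85 mm) begins 54 mm behind the grasp point. The pads swing forward as they close: fully open they stand 13 mm farther back than shut.
Start: joints at [-1.218, 0.507, -0.238, 1.5, 0.126, 1.149, -0.155], TCP at [0.153, 0.606, 0.231] pointing down, gripper open.
Joint ranges: [-3.08, 3.08], [-0.24, 2.05], [-1.43, 1.35], [0, 2.5], [-1.52, 4.66], [0.17, 1.96], [-2.89, 2.89]. Speed limits (rad/s): [2.39, 2.39, 3.14, 3.14, 3.14, 3.14, 3.14].

## Interface

Orientations are given as a unit quaternion [w, x, y, z].
In Python, from station import ctrl, get_state, vision, ticket, models gives the robot as it stands. Calls block until the motion is done:
- ctrl.movep(position, orientation): joint-space move of the TCP to a pose.
- ctrl.movel(position, frame=None, max_speed=0.15): straight line of the TCP; frame=None keeps the orientation; max_speed is the mean speed in m/s.
- ctrl.set_joints(angles): joint-space move.
- ctrl.ungrasp() and ctrl.close_gripper(force=None): open the fingers fully, or close them until they stop; force is the grip in N (None keeps the last).
- ctrl.pause(seconds).
- ctrl.ik(position, orientation): joint angles nearest the present ones, or None.
- get_state(): the state.
- vision.grab_frame(name): name is "side" or "top" or "wrist"; returns (picture, depth): 420x560x3 uint8, blue, green, red; 420x560 float32, m along the optical axis (not along the pixel's ray), 0 where there is no reading.
- vision.camera_info(name): a dict with "mtx" (3x3 intrinsics, pixels), "R" (3x3) and "t" (3): a world point X has camera coordinates R X + t; the wrist camera has in their place "hand_eye" (4x4, takes a point from camera to tool coordinates, whose origin is the TCP and whose axes are the flange's). Camera axes: x right, y down, z forward; pixel columns grow to the right and rows downward; lengths in m; the calibration is good to about 2 mm. The wrist camera is an equidistant fisheye: a pixel r from the principal point sees the ray r / f radians off the axis. A picture is of the moment at which its call begins: read the wrist's pose just before it. camera_info takes no time and is no camera call.
A pose or a line that the arm cannot do raises ctrl.Unreachable and nothing moves.
- ticket.close_job(): hands the job in; it is judged then, once.
Trained networks look in the newest picture that a camera, given by its name, has taken for a name from the list of things; names that differ only in an ending like _2 or _b are one class to them, and where a whole thing is asked for, a point or a joint stands for the part that bears it (a point fixed in the world has none). Each returns a list of dicts, best first, with "p" (0 to 1); they miss things now and then, are a little off and sometimes report something else, mostly with a low value. They report only what shows in the picture. A call takes as long as a camera call. They do not tell look-alikes from the thing itself.
- models.recognise(camera, target): "point" ([column, row] in pixels, amid what is visible of it).
- models.masks_of(camera, target): "mask" (420x560 bool, what is visible of it) and "point" ([column, row] in pixels, amid what is visible of it).
The state is a dict: "time": time; "qpos": joint angles; "qd": joint speeds; "tau": joint torques, N m; "tcp_pos": TCP position; "eef_rot": TCP orientation; "contact_force": force on the tool from outside, world axes, zero at the start; "wrist_torque": the same for the moment, N m; "width": finger opening in m; "gripper_force": force on a finger pad.
Only numpy, scipy, OpenCV 4.12 (cv2) and the standard library are available. Lean on these libraries where they do the work, as an engineer would, in place of code of your own. Each camera call takes 0.05 s, during which the arm holds its last target. There are 200 camera calls.

## Task

First clear every wooden offcut off the clamping fixture into the scrap box. Then stack the three layers of the lamp base squarely in the fixture's pocket, one after the other: the thick block, the thin plywood spacer on it, and the round disc centred on top. Last, press the hinged palm pedal fully down to its stop and hold it for a second so that the jaw squares up the layers, then let it spring back, leaving the stack in the pocket, the offcuts in the box and the bottle, jar, hammer and paint can where they stand.

Things in the scene. Friction and masses are not known exactly. Their poses are not given: they have to be found in the camera images.
- fixture: Fixed plywood board, 335 x 140 mm, 18 mm thick, with the clamping pocket and, beyond it along the board's long side, the jaw and the palm pedal. Origin: underside of the board, below the pocket's centre. +x runs along the board from the pocket to the pedal; the board reaches from x = -90 to x = +245 mm.
- pocket (a point): Centre of the pocket's floor, on the board's top; axes as the fixture. Open above. Along y it is 66 mm wide, between posts 12 mm thick and 54 mm high at x -51 to -28 and 28 to 51 mm on both sides; the 56 mm between posts are open for the fingers. At -x two end stops, 54 mm high, 24 mm apart, faces at x = -51 mm; at +x the jaw.
- jaw (a joint): Travel of the wooden jaw (50 mm wide, 46 mm high) that closes the pocket's +x end, driven by the pedal: 0 = back, face at pocket x = +62.5 mm; about 0.0118 m with the pedal at its stop, face at +51 mm. A 100 mm part thus has about 12 mm of play lengthwise until the jaw pushes it against the end stops, which leaves it centred.
- pedal (a joint): Angle of the palm pedal (rad): 0 up (level), grows as pressed, stop at 0.24. A steel plate 110 long x 70 mm wide with a rubber tread, hinged at its end nearer the pocket, spring-loaded: about 7 N at the tread to start it and 11 N at the stop, a little more when the jaw pushes the layers. It springs back by itself.
- tread (a point): Press point: on top of the pedal, 90 mm from its hinge line (hinge at fixture x = +124 mm, 44 mm above the work surface; the tread is 14 mm above the hinge line when level). It lies 58 mm above the work surface when up and about 22 mm lower at the stop. Axes as the pedal.
- scrap_box: Open plywood box fixed to the bench, outside 216 (x) x 256 (y) x 75 mm high, walls and floor 8 mm. Origin: centre of its underside.
- block: Thick wooden block, first layer, 100 (x) x 60 (y) x 34 mm (z), lying flat. Origin: centre of its underside.
- spacer: Thin plywood plate, second layer, 100 (x) x 60 (y) x 14 mm (z), lying flat. Origin: centre of its underside.
- disc: Round wooden disc, third layer, 60 mm across, 22 mm thick, lying flat. Origin: centre of its underside.
- offcut1: Pale wooden offcut, 130 (x) x 30 (y) x 28 mm (z), at the start lying across the pocket on the tops of its posts at the end-stop end; absent (None) in some starts. Origin: centre of its underside.
- offcut2: Pale wooden offcut, 130 (x) x 30 (y) x 28 mm (z), at the start lying across the pocket on the tops of its posts at the jaw end; absent (None) in some starts. Origin: centre of its underside.
- offcut3: Pale wooden offcut, 130 (x) x 30 (y) x 28 mm (z), at the start lying across the pedal; absent (None) in some starts. Origin: centre of its underside.
- offcut4: Pale wooden offcut, 75 (x) x 36 (y) x 28 mm (z), at the start lying on the pocket's floor, under the others if they are there; absent (None) in some starts. Origin: centre of its underside.
- glue_bottle: White glue bottle, 60 mm across, 170 mm high: a bystander to be left alone. Origin: centre of its underside.
- screw_jar: Glass jar with a steel lid, 72 mm across, 80 mm high: a bystander to be left alone. Origin: centre of its underside.
- hammer: Hammer, 280 mm long, lying on the bench: a bystander to be left alone. Origin: middle of its length.
- paint_can: Steel can, 90 mm across, 100 mm high: a bystander to be left alone. Origin: centre of its underside.
Not all that is in view belongs to the job. Leave any black or orange look-alike of the offcut1 alone.

How it is judged:
On the way, in this order (a step that is already met when the one before it is completed fails the run):
1. every offcut lies in the scrap box (x of offcut1 in the frame of scrap_box between -0.1 and 0.1 m and y of offcut1 in the frame of scrap_box between -0.12 and 0.12 m and z of offcut1 in the frame of scrap_box between -0.01 and 0.068 m and linear speed of each of offcut1, offcut2, offcut3, offcut4 below 0.05 m/s and x of offcut2 in the frame of scrap_box between -0.1 and 0.1 m and y of offcut2 in the frame of scrap_box between -0.12 and 0.12 m and z of offcut2 in the frame of scrap_box between -0.01 and 0.068 m and x of offcut3 in the frame of scrap_box between -0.1 and 0.1 m and y of offcut3 in the frame of scrap_box between -0.12 and 0.12 m and z of offcut3 in the frame of scrap_box between -0.01 and 0.068 m and x of offcut4 in the frame of scrap_box between -0.1 and 0.1 m and y of offcut4 in the frame of scrap_box between -0.12 and 0.12 m and z of offcut4 in the frame of scrap_box between -0.01 and 0.068 m), for 0.2 s.
2. the block lies flat and square on the pocket's floor (x of block in the frame of pocket between -0.014 and 0.014 m and y of block in the frame of pocket between -0.006 and 0.006 m and z of block in the frame of pocket between -0.004 and 0.004 m and angle between block's own z axis and vertical below 0.06 rad and angle between the x axis of block and the x axis of pocket, either way round below 0.1 rad and linear speed of block below 0.03 m/s), for 0.2 s.
3. the spacer lies flat and square on the block, in the pocket (all of step 2 and x of spacer in the frame of pocket between -0.014 and 0.014 m and y of spacer in the frame of pocket between -0.006 and 0.006 m and z of spacer in the frame of pocket between 0.03 and 0.038 m and angle between spacer's own z axis and vertical below 0.06 rad and angle between the x axis of spacer and the x axis of pocket, either way round below 0.1 rad and linear speed of spacer below 0.03 m/s), for 0.2 s.
4. the disc lies flat on the spacer, centred (all of step 3 and horizontal distance between disc and spacer below 0.01 m and z of disc in the frame of pocket between 0.044 and 0.052 m and angle between disc's own z axis and vertical below 0.06 rad and linear speed of disc below 0.03 m/s), for 0.2 s.
5. the pedal is held down at its stop with the stack in the pocket (value of joint pedal above 0.225 rad and z of block in the frame of pocket below 0.005 m and z of spacer in the frame of pocket between 0.029 and 0.039 m and z of disc in the frame of pocket between 0.043 and 0.053 m), for 0.5 s.
At the end, for the whole second after the job is handed in: Every offcut lies in the scrap box; block and spacer lie flat on one another in the pocket, within 5 mm of its centre lengthwise, 6 mm across and 0.1 rad of square; the disc lies flat on the spacer within 10 mm of its centre; the pedal is up again and all is at rest (all of step 1 and x of block in the frame of pocket between -0.005 and 0.005 m and y of block in the frame of pocket between -0.006 and 0.006 m and z of block in the frame of pocket between -0.004 and 0.004 m and angle between each of block, spacer, disc's own z axis and vertical below 0.06 rad and angle between the x axis of each of block, spacer and the x axis of pocket, either way round below 0.1 rad and linear speed of each of block, spacer, disc below 0.03 m/s and x of spacer in the frame of pocket between -0.005 and 0.005 m and y of spacer in the frame of pocket between -0.006 and 0.006 m and z of spacer in the frame of pocket between 0.03 and 0.038 m and horizontal distance between disc and spacer below 0.01 m and z of disc in the frame of pocket between 0.044 and 0.052 m and value of joint pedal below 0.03 rad); the robot touches nothing.
It fails at once if the glue bottle is pushed more than 30 mm from its place (distance of glue_bottle from where it was at the start of the episode above 0.03 m).
It fails at once if the screw jar is pushed more than 30 mm from its place (distance of screw_jar from where it was at the start of the episode above 0.03 m).
It fails at once if the hammer is pushed more than 30 mm from its place (distance of hammer from where it was at the start of the episode above 0.03 m).
It fails at once if the paint can is pushed more than 30 mm from its place (distance of paint_can from where it was at the start of the episode above 0.03 m).
Of offcut1, offcut2, offcut3, offcut4 only 2 to 4 are there at a start; the rules pass over those that are not, and their reading is None.
At some moment in a run one of block, spacer, disc may be knocked a few centimetres aside while the robot is not near it.
It also fails if it takes over 210 s, if anything falls off the work surface, if the arm or the gripper's body presses on something with over 40 N, if the wrist force passes 120 N, or if a joint passes its speed limit or range.

## Working session

There is one attempt and no reset: what is moved stays moved. The work goes in short steps, each a Python script; the robot and the scene stay as the last script left them, time stands still between calls to the robot, and variables do not carry over. Pictures are saved under pics/ and viewed, at most 14 in all, crops included, and the job is handed in when it is done.

```bash
ls; mkdir -p pics; python3 - <<'E'
from station import ctrl,get_state,vision,models
import cv2,numpy as np
s=get_state();print(s['time'],s['tcp_pos'],s['eef_rot'],s['width'],ctrl.pinch_z)
for n in('top','side'):
    im,d=vision.grab_frame(n);cv2.imwrite(f'pics/{n}0.png',im);np.save(f'{n}0.npy',d)
    c=vision.camera_info(n);print(n,c['mtx'],-c['R'].T@c['t'],c['R'])
print(vision.camera_info('wrist'))
E
```

```text
pics
0.0 [0.15324393 0.60539183 0.23042003] [-9.73377266e-05  1.23589696e-01  9.92332985e-01 -9.08157833e-04] 0.08544579987945318 -0.0187
top [[420.97305922   0.         281.81644997]
 [  0.         420.97305922 218.80337403]
 [  0.           0.           1.        ]] [0.45456716 0.02204144 1.33689708] [[ 0.01039138 -0.99981359 -0.01627256]
 [-0.99420867 -0.00858963 -0.107123  ]
 [ 0.10696326  0.01729148 -0.9941126 ]]
side [[393.77375772   0.         282.67634352]
 [  0.         393.77375772 212.81741268]
 [  0.           0.           1.        ]] [-0.10181759 -0.63523563  0.75565364] [[ 0.7018147  -0.71226581 -0.01155613]
 [-0.41919685 -0.39982111 -0.81511783]
 [ 0.57596017  0.57690597 -0.57917992]]
{'mtx': array([[325.1922621 ,   0.        , 269.45727365],
       [  0.        , 325.1922621 , 214.22380786],
       [  0.        ,   0.        ,   1.        ]]), 'hand_eye': array([[-4.04705953e-05, -9.48427636e-01, -3.16993717e-01,
         8.19475634e-02],
       [ 9.99999723e-01, -2.74086865e-04,  6.92382722e-04,
         4.03385125e-04],
       [-7.43558723e-04, -3.16993602e-01,  9.48427385e-01,
        -1.42082433e-01],
       [ 0.00000000e+00,  0.00000000e+00,  0.00000000e+00,
         1.00000000e+00]])}
```

View pics/top0.png

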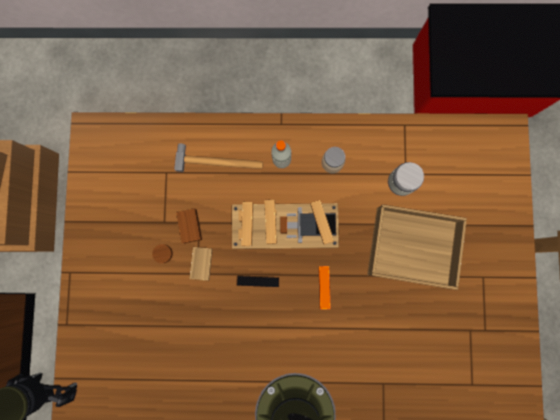

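View pics/side0.png

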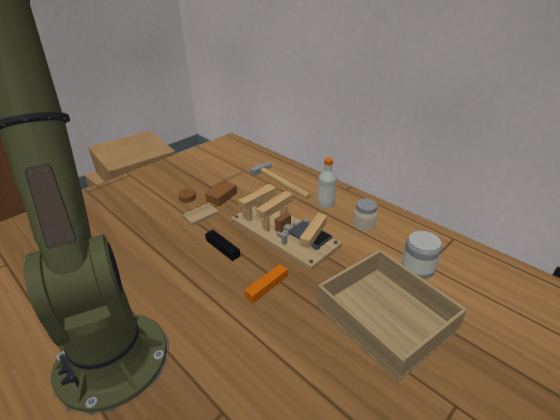

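The top view shows three pale offcuts: (247,223) and (270,221) on the posts, and (322,221) on the pedal. The block is at (189,226), the spacer at (200,263), the disc at (162,254) and the scrap box at (418,247). The look-alikes are black at (258,282) and orange at (324,288), and only the pale ones on the fixture fit the description. I'll measure now.

```bash
cat > h.py <<'E'
from station import ctrl,get_state,vision,models,ticket
import cv2,numpy as np
from scipy.spatial.transform import Rotation as Ro
def quat(s): q=s['eef_rot'];return Ro.from_quat([q[1],q[2],q[3],q[0]])
def grab(n):
    "returns picture and an HxWx3 array of world points (nan without reading)"
    s=get_state();im,d=vision.grab_frame(n);c=vision.camera_info(n);K=c['mtx']
    v,u=np.mgrid[:420,:560];x=(u-K[0,2])/K[0,0];y=(v-K[1,2])/K[1,1]
    if n=='wrist':
        r=np.hypot(x,y)+1e-9;k=np.tan(np.minimum(r,1.5))/r;x=x*k;y=y*k
    P=np.stack([x*d,y*d,d],-1).astype(float);P[d<=0]=np.nan
    if n=='wrist':
        H=c['hand_eye'];W=(P@H[:3,:3].T+H[:3,3])@quat(s).as_matrix().T+s['tcp_pos']
    else: W=(P-c['t'])@c['R']
    return im,W
def rect(P,zt=.006):
    "top-face rectangle of points: centre xy, top z, long, short, long-axis yaw"
    P=P[np.isfinite(P).all(1)];z=np.percentile(P[:,2],85)
    Q=P[abs(P[:,2]-z)<zt]; z=np.median(Q[:,2])
    (c,(a,b),t)=cv2.minAreaRect((Q[:,:2]*1000).astype(np.float32))
    t=np.deg2rad(t)
    if a<b:a,b,t=b,a,t+np.pi/2
    t=(t+np.pi/2)%np.pi-np.pi/2
    return np.array([c[0]/1e3,c[1]/1e3,z,a/1e3,b/1e3,t])
def find(n,target,W,k=5,pmin=.3):
    return [(round(m['p'],2),np.round(m['point']),rect(W[m['mask']])) for m in models.masks_of(n,target)[:k] if m['p']>pmin and m['mask'].sum()>15]
def Q(yaw):
    "tool down, finger closing line (tool y) along world yaw"
    y=np.array([np.cos(yaw),np.sin(yaw),0]);z=np.array([0,0,-1.]);x=np.cross(y,z)
    q=Ro.from_matrix(np.stack([x,y,z],1)).as_quat();return np.array([q[3],q[0],q[1],q[2]])
E
python3 - <<'E'
from h import *
np.set_printoptions(precision=3,suppress=True)
im,W=grab('top')
for t in['fixture','scrap_box','block','spacer','disc','offcut1','offcut4','pedal','jaw','glue_bottle','screw_jar','paint_can','hammer']:
    for r in find('top',t,W): print(t,*r)
E
```

```text
fixture 0.77 [288. 225.] [ 0.582  0.029  0.059  0.297  0.092 -1.524]
scrap_box 0.97 [419. 246.] [ 0.511 -0.362  0.059  0.251  0.208  1.416]
block 0.87 [189. 224.] [0.572 0.339 0.034 0.1   0.061 0.212]
spacer 0.77 [201. 262.] [ 0.455  0.3    0.014  0.1    0.06  -0.076]
spacer 0.47 [322. 224.] [ 0.582 -0.074  0.086  0.129  0.03   0.312]
disc 0.89 [161. 252.] [ 0.485  0.423  0.021  0.057  0.057 -1.518]
disc 0.41 [212. 162.] [0.767 0.253 0.025 0.274 0.084 1.365]
offcut1 0.95 [258. 280.] [0.402 0.119 0.028 0.13  0.03  1.543]
offcut1 0.87 [321. 222.] [ 0.582 -0.074  0.086  0.128  0.029  0.324]
offcut1 0.74 [324. 289.] [ 0.386 -0.087  0.028  0.128  0.03   0.04 ]
offcut1 0.56 [247. 225.] [ 0.573  0.149  0.1    0.128  0.03  -0.015]
offcut1 0.55 [271. 220.] [0.581 0.079 0.1   0.126 0.03  0.054]
offcut4 0.95 [258. 280.] [0.402 0.119 0.028 0.13  0.03  1.543]
offcut4 0.87 [321. 222.] [ 0.582 -0.074  0.086  0.128  0.029  0.324]
offcut4 0.74 [324. 289.] [ 0.386 -0.087  0.028  0.128  0.03   0.04 ]
offcut4 0.56 [247. 225.] [ 0.573  0.149  0.1    0.128  0.03  -0.015]
offcut4 0.55 [271. 220.] [0.581 0.079 0.1   0.126 0.03  0.054]
pedal 0.96 [312. 222.] [ 0.577 -0.062  0.059  0.113  0.074 -1.565]
jaw 0.66 [282. 225.] [0.576 0.04  0.064 0.049 0.018 0.01 ]
jaw 0.34 [203. 266.] [ 0.455  0.3    0.014  0.099  0.06  -0.076]
glue_bottle 0.8 [278. 153.] [0.792 0.05  0.169 0.027 0.023 0.015]
screw_jar 0.64 [333. 161.] [ 0.783 -0.112  0.08   0.061  0.059  0.809]
screw_jar 0.39 [289. 226.] [ 0.582  0.029  0.059  0.297  0.092 -1.524]
paint_can 0.6 [406. 181.] [ 0.72  -0.334  0.101  0.08   0.076  0.255]
hammer 0.78 [210. 162.] [0.767 0.255 0.025 0.278 0.086 1.351]
```

```bash
cat >> h.py <<'E'
def go(x,y,z,yaw,line=False,speed=.15):
    q=np.array(get_state()['qpos']);c=[]
    for k in(0,np.pi):
        o=Q(yaw+k);s=ctrl.ik([x,y,z],o)
        if s is not None:c.append((np.abs(np.array(s)-q).max(),k,o))
    c.sort(key=lambda e:e[0]);o=c[0][2]
    ctrl.movep([x,y,z],o)
    return o
def down(z,speed=.15):
    p=np.array(get_state()['tcp_pos']);p[2]=z;ctrl.movel(p,max_speed=speed)
def shift(dx,dy,z=None,speed=.1):
    p=np.array(get_state()['tcp_pos']);p[:2]+=[dx,dy]
    if z is not None:p[2]=z
    ctrl.movel(p,max_speed=speed)
BOX=np.array([.511,-.362]);BY=-.155
def tobox(by,zrel=.05,yaw=np.pi/2,bx=0):
    c,s=np.cos(BY),np.sin(BY);x,y=BOX+[c*bx-s*by,s*bx+c*by]
    go(x,y,.19,BY+yaw);down(zrel,.2);ctrl.ungrasp();down(.19,.3)
E
python3 - <<'E'
import cv2
im=cv2.imread('pics/top0.png')[195:310,140:345];cv2.imwrite('pics/crop0.png',cv2.resize(im,None,fx=3.8,fy=3.8,interpolation=cv2.INTER_CUBIC))
E
```

```text
(no output)
```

View pics/crop0.png

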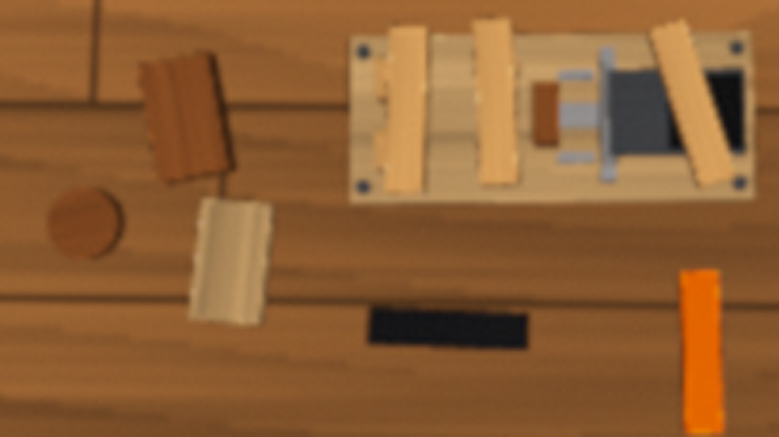

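The crop shows three pale offcuts on the fixture: crop (405,110) and (495,100) on the posts, and (692,105) on the pedal. The black one (448,328) and the orange one (700,350) are the look-alikes and stay where they are. The pocket between the two cross pieces looks empty. I'll pick offcut3 first.

```bash
python3 - <<'E'
from h import *
np.set_printoptions(precision=3,suppress=True)
go(.582,-.074,.2,.315+np.pi/2);print(get_state()['time'],get_state()['qpos'])
down(.060);ctrl.close_gripper(40);s=get_state();print(s['width'],s['gripper_force'],s['contact_force'])
down(.2,.25);print(get_state()['width'])
tobox(.05);s=get_state();print(s['time'],s['contact_force'],s['qpos'])
E
```

```text
3.6333 [-0.281  0.529  0.585  1.659 -0.327  1.053 -0.849]
0.02933805021213823 45.348291993141174 [-0.271 -0.529  4.915]
0.02959975821913376
9.0083 [-0.639 -0.098 -0.283] [ 0.084  0.594  0.7    1.624 -0.422  1.08  -0.824]
```

```bash
python3 - <<'E'
from h import *
np.set_printoptions(precision=3,suppress=True)
for x,y,yw,by in((.581,.071,.054,0.),(.573,.149,-.015,-.05)):
    go(x,y,.2,yw+np.pi/2);down(.070);ctrl.close_gripper(40);s=get_state();print(s['width'],s['contact_force'])
    down(.2,.25);print(get_state()['width']);tobox(by)
    print(get_state()['time'],get_state()['qpos'])
# look at pocket from above with wrist camera
go(.5,.11,.33,np.pi/2)   # camera offset checked in picture
im,W=grab('wrist');cv2.imwrite('pics/w1.png',im);np.save('w1.npy',W)
im,T=grab('top');cv2.imwrite('pics/t1.png',im)
for t in['offcut1','block','spacer','disc']:
    for r in find('top',t,T): print(t,*r)
E
```

```text
0.029523876778293302 [-0.251  2.178  5.321]
0.029408491695214988
16.3417 [ 0.159  0.634  0.73   1.566 -0.456  1.117 -0.731]
0.0295385156215674 [-1.479  0.106  4.468]
0.0295261825514434
24.5083 [ 0.214  0.694  0.805  1.497 -0.524  1.175 -0.618]
offcut1 0.96 [396. 246.] [ 0.52  -0.31   0.036  0.125  0.031 -0.164]
offcut1 0.94 [432. 249.] [ 0.505 -0.41   0.036  0.129  0.032 -0.155]
offcut1 0.76 [325. 289.] [ 0.386 -0.087  0.028  0.128  0.03   0.037]
offcut1 0.68 [414. 248.] [ 0.514 -0.36   0.036  0.13   0.032 -0.151]
block 0.81 [187. 225.] [0.573 0.338 0.034 0.1   0.058 0.212]
block 0.39 [319. 223.] [ 0.577 -0.062  0.059  0.113  0.074 -1.565]
disc 0.76 [161. 250.] [ 0.486  0.421  0.022  0.057  0.057 -1.177]
disc 0.38 [332. 161.] [ 0.783 -0.114  0.08   0.062  0.061  0.405]
```

View pics/w1.png

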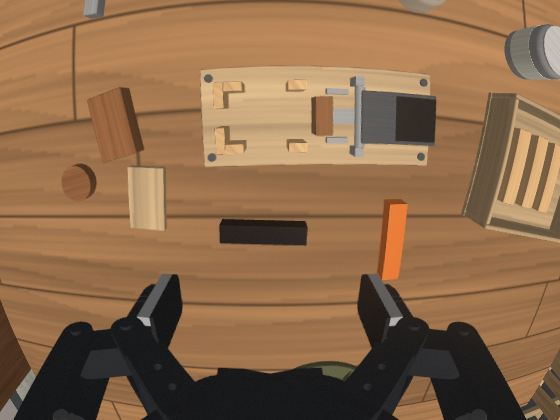

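View pics/t1.png

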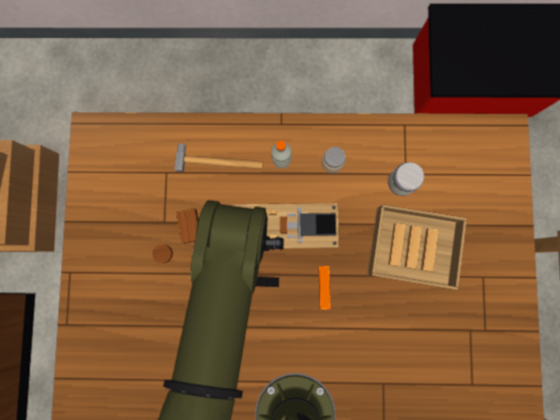

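The pocket is empty, so there is no offcut4, and all three offcuts lie in the box at top (396,246), (414,248) and (432,249). Next I'll get the exact fixture pose from the post tops and the board.

```bash
cat > fx.py <<'E'
from h import *
np.set_printoptions(precision=4,suppress=True)
def fixture(W):
    P=W[np.isfinite(W).all(2)];P=P[(abs(P[:,0]-.576)<.1)&(P[:,1]>-.16)&(P[:,1]<.23)]
    b=P[(P[:,2]>.010)&(P[:,2]<.024)];r=rect(b);print('board',r)
    a=np.array([np.cos(r[5]),np.sin(r[5])]);a=a if a[1]<0 else -a   # fixture +x
    n=np.array([-a[1],a[0]])
    o=r[:2]-a*.0775;print('origin by board',o)
    t=P[(P[:,2]>.064)&(P[:,2]<.080)][:,:2]-o
    u,v=t@a,t@n;k=(u>-75)&(u<.058);u,v=u[k],v[k]
    for nm,m in(('++',(u>.015)&(v>.02)),('+-',(u>.015)&(v<-.02)),('-+',(u<-.015)&(v>.02)&(u>-.049)),('--',(u<-.015)&(v<-.02)&(u>-.049)),('stops',u<-.049)):
        print(nm,m.sum(),np.percentile(u[m],[1,99]),np.percentile(v[m],[1,99]))
    return o,a,n
if __name__=='__main__':
    fixture(np.load('w1.npy'))
    # closer view: camera sits ~0.08 along tool +x and looks back
    go(.487,.11,.22,np.pi/2);im,W=grab('wrist');cv2.imwrite('pics/w2.png',im);np.save('w2.npy',W);fixture(W)
    for t in['block','spacer','disc']:
        models_r=find('wrist',t,W)
        for r in models_r: print(t,*r)
E
python3 fx.py
```

```text
board [ 0.5745  0.0378  0.0175  0.3361  0.141  -1.5522]
origin by board [0.5731 0.1153]
++ 193 [0.0276 0.0508] [0.0329 0.0443]
+- 196 [0.0279 0.0501] [-0.0452 -0.033 ]
-+ 195 [-0.0488 -0.0278] [0.0324 0.0452]
-- 177 [-0.0489 -0.0276] [-0.0449 -0.0331]
stops 545 [-0.0624 -0.0494] [-0.044   0.0435]
board [ 0.5745  0.0379  0.0175  0.335   0.141  -1.5494]
origin by board [0.5729 0.1154]
++ 362 [0.0286 0.0514] [0.0328 0.0453]
+- 358 [0.0281 0.0508] [-0.0449 -0.0327]
-+ 340 [-0.0486 -0.0274] [0.0329 0.0452]
-- 333 [-0.0487 -0.0273] [-0.0445 -0.0324]
stops 1025 [-0.0622 -0.0494] [-0.0439  0.0444]
block 0.93 [ 74. 122.] [0.5706 0.3396 0.0336 0.1    0.0617 0.2151]
spacer 0.85 [116. 208.] [ 0.4538  0.3007  0.0135  0.1008  0.0615 -0.0777]
disc 0.92 [ 41. 193.] [ 0.4838  0.4219  0.0216  0.0594  0.0585 -0.4452]
```

View pics/w2.png

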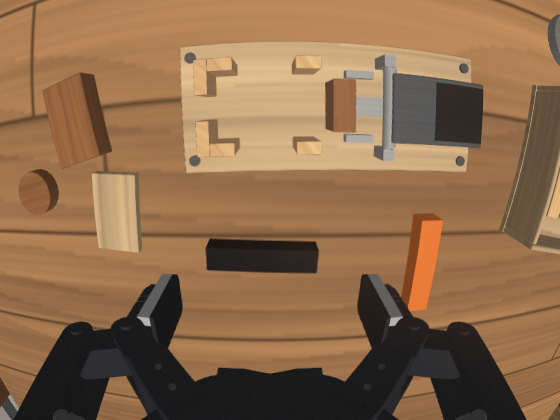

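The board and posts agree to within a millimetre. The pocket centre is (0.573,0.1154) and fixture +x has yaw -1.551. Next is the block: pick it, hold it above the pocket and compare the two in one picture.

```bash
cat >> h.py <<'E'
O=np.array([.5730,.1154]);FY=-1.551;A=np.array([np.cos(FY),np.sin(FY)]);N=np.array([-A[1],A[0]])
def at(u,v): return O+u*A+v*N
def infix(W,z0,z1,um=.08,vm=.06):
    "points in fixture frame within height band"
    P=W[np.isfinite(W).all(2)];P=P[(P[:,2]>z0)&(P[:,2]<z1)];d=P[:,:2]-O
    q=np.stack([d@A,d@N,P[:,2]],1);return q[(abs(q[:,0])<um)&(abs(q[:,1])<vm)]
E
python3 - <<'E'
from h import *
np.set_printoptions(precision=4,suppress=True)
x,y,yw=.5706,.3396,.2151
go(x,y,.15,yw+np.pi/2);down(.0);print(get_state()['contact_force'])
ctrl.close_gripper(40);s=get_state();print(s['width'],s['contact_force'])
down(.15,.25);print(get_state()['width'])
x,y=at(.003,0);go(x,y,.15,FY+np.pi/2);down(.09)
s=get_state();print(s['time'],s['width'],s['tcp_pos'])
im,W=grab('wrist');cv2.imwrite('pics/w3.png',im);np.save('w3.npy',W)
E
```

```text
[-0.5027 -0.4144 -0.019 ]
0.05959066910868598 [-1.7338  0.5933  5.4101]
0.05938206004009779
32.3 0.05963623469073454 [0.573  0.1135 0.0903]
```

View pics/w3.png

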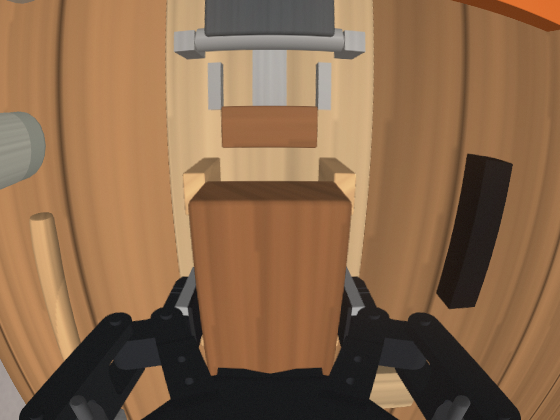

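The block is held level and centred between the +u posts: post caps at (202,172) and (337,172), block edges at columns 191 to 351. Checking numerically before lowering.

```bash
python3 - <<'E'
from h import *
np.set_printoptions(precision=4,suppress=True)
W=np.load('w3.npy')
q=infix(W,.068,.076,.06,.05);print('posts',len(q),[np.percentile(q[s,1],[2,50,98]) for s in(q[:,1]>0,q[:,1]<0)],np.percentile(q[:,0],[2,98]))
q=infix(W,.105,.14,.08,.05);z=np.median(q[:,2]);q=q[abs(q[:,2]-z)<.004];print('block',len(q),z,np.percentile(q[:,0],[0.5,99.5]))
f=[(np.round(u,3),np.percentile(q[abs(q[:,0]-u)<.004,1],[.5,99.5])) for u in(.0,.02,.035,.045)]
for e in f:print(*e,e[1].mean())
E
```

```text
posts 1064 [array([0.0333, 0.0406, 0.0447]), array([-0.0448, -0.0406, -0.0333])] [-0.0558  0.0517]
block 26086 0.12268764963937895 [-0.0308  0.0514]
0.0 [-0.0301  0.0295] -0.0003344634227041218
0.02 [-0.0297  0.029 ] -0.0003417166821227044
0.035 [-0.0298  0.029 ] -0.0004167817604373899
0.045 [-0.0298  0.029 ] -0.0003663537415600146
```

```bash
python3 - <<'E'
from h import *
np.set_printoptions(precision=4,suppress=True)
d=.002*A+.0004*N;shift(*d)
down(.0205,.06);s=get_state();print(s['tcp_pos'],s['contact_force'])
ctrl.ungrasp();down(.15,.25);print(get_state()['time'])
go(.487,.13,.22,np.pi/2);im,W=grab('wrist');np.save('w4.npy',W);cv2.imwrite('pics/w4.png',im)
q=infix(W,.044,.060,.056,.036);print('block',np.median(q[:,2]),cv2.minAreaRect((q[:,:2]*1000).astype(np.float32)))
for t in['spacer','disc']:
    for r in find('wrist',t,W): print(t,*r)
E
```

```text
[0.5746 0.111  0.0209] [ 0.7195 -0.0164 -0.0878]
34.975
block 0.05142768309900142 ((-1.0496063232421875, -0.3533744812011719), (109.27183532714844, 71.12760925292969), 0.05055094510316849)
spacer 0.83 [133. 206.] [ 0.4536  0.3004  0.0135  0.1009  0.0612 -0.0855]
disc 0.62 [ 51. 192.] [0.4841 0.4222 0.0216 0.0591 0.0587 1.0109]
```

```bash
python3 - <<'E'
from h import *
np.set_printoptions(precision=4,suppress=True)
W=np.load('w4.npy');q=infix(W,.0485,.0545,.07,.05)
for u in(-.035,-.015,.0,.015,.035,.045):
    m=abs(q[:,0]-u)<.004;print(u,np.percentile(q[m,1],[3,97]) if m.sum()>20 else m.sum())
m=abs(q[:,1])<.02;print(np.percentile(q[m,0],[1,99]))
print('z flat',[np.median(q[(abs(q[:,0]-u)<.01)&(abs(q[:,1])<.025),2]) for u in(-.035,.035)])
E
```

```text
-0.035 [-0.0268  0.0295]
-0.015 [-0.0274  0.029 ]
0.0 [-0.0268  0.0296]
0.015 [-0.0269  0.0287]
0.035 [-0.028  0.03 ]
0.045 [-0.0268  0.0294]
[-0.0454  0.0626]
z flat [np.float64(0.0514991582270512), np.float64(0.05149994531269428)]
```

The block is flat and square at u≈+4 mm, v≈+1 mm. Now the spacer.

```bash
python3 - <<'E'
from h import *
np.set_printoptions(precision=4,suppress=True)
x,y,yw=.4537,.3006,-.081
go(x,y,.15,yw+np.pi/2);down(-.002,.12);print(get_state()['contact_force'],get_state()['tcp_pos'])
ctrl.close_gripper(35);s=get_state();print(s['width'],s['contact_force'])
down(.15,.2);print(get_state()['width'])
x,y=at(.0035,.0005);go(x,y,.16,FY+np.pi/2);down(.12)
s=get_state();print(s['time'],s['width'],s['tcp_pos'])
im,W=grab('wrist');cv2.imwrite('pics/w5.png',im);np.save('w5.npy',W)
q=infix(W,.068,.076,.06,.05);print('posts',len(q),[np.percentile(q[m,1],[2,50,98]) for m in(q[:,1]>0,q[:,1]<0)])
q=infix(W,.115,.155,.08,.05);z=np.median(q[:,2]);q=q[abs(q[:,2]-z)<.005];print('spacer',len(q),z,np.percentile(q[:,0],[0.5,99.5]))
for u in(.0,.02,.035,.045):
    m=abs(q[:,0]-u)<.004;e=np.percentile(q[m,1],[.5,99.5]);print(u,e,e.mean(),np.median(q[m,2]))
E
```

```text
[-0.3597 -0.5997 -0.2961] [ 0.4548  0.2996 -0.0014]
0.05890106230901161 [-1.5224  0.2542  4.6409]
0.05887674686173891
40.9667 0.05894556944999058 [0.5724 0.1139 0.1198]
posts 967 [array([0.0331, 0.0395, 0.0448]), array([-0.0448, -0.0391, -0.0331])]
spacer 23954 0.13463459610699768 [-0.0476  0.0501]
0.0 [-0.0306  0.0289] -0.0008377310302623928 0.1346323587003752
0.02 [-0.0303  0.0287] -0.0007977811760501302 0.1346098338103374
0.035 [-0.0303  0.0285] -0.0009178704533207953 0.13457537297875427
0.045 [-0.0303  0.0286] -0.0008320000920890008 0.13451788606696502
```

View pics/w5.png

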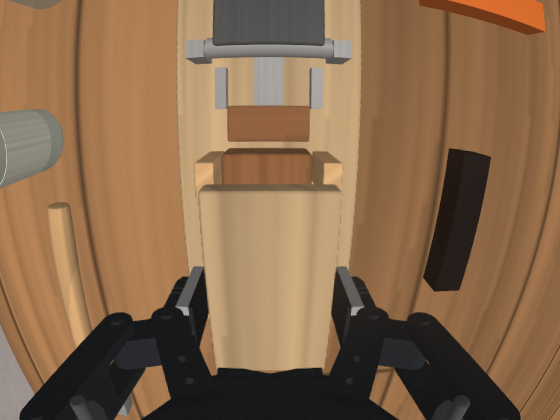

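The spacer is held level and square above the block, at u≈0.5 mm, v≈-0.8 mm. I'll correct that and lower it.

```bash
python3 - <<'E'
from h import *
np.set_printoptions(precision=4,suppress=True)
d=.003*A+.001*N;shift(*d)
down(.0525,.06);s=get_state();print(s['tcp_pos'],s['contact_force'])
ctrl.ungrasp();down(.15,.25);print(get_state()['time'])
go(.487,.13,.22,np.pi/2);im,W=grab('wrist');np.save('w6.npy',W);cv2.imwrite('pics/w6.png',im)
q=infix(W,.0625,.0685,.07,.05)
for u in(-.015,.0,.015,.035):
    m=abs(q[:,0]-u)<.004;e=np.percentile(q[m,1],[1,99]);print(u,e,e.mean(),np.median(q[m&(abs(q[:,1])<.025),2]))
m=abs(q[:,1])<.009;print(np.percentile(q[m,0],[1,99]))
for t in['disc']:
    for r in find('wrist',t,W): print(t,*r)
E
```

```text
[0.5748 0.1101 0.0529] [ 0.0539 -1.7565 -0.8676]
43.475
-0.015 [-0.0319  0.0265] -0.0027273372537343615 0.06548406841972923
0.0 [-0.0322  0.0263] -0.0029289921768542605 0.06555297582772636
0.015 [-0.0315  0.0272] -0.002118052040199693 0.06541154047842943
0.035 [-0.0326  0.0282] -0.0021694068714479316 0.06556340670877309
[-0.0476  0.0683]
disc 0.63 [ 49. 192.] [ 0.4841  0.4216  0.0216  0.059   0.057  -1.4052]
```

```bash
python3 - <<'E'
from h import *
np.set_printoptions(precision=4,suppress=True)
go(.4845,.4222,.15,FY+np.pi/2);down(0.,.12)
ctrl.close_gripper(30);s=get_state();print(s['width'],s['contact_force'])
down(.17,.2);print(get_state()['width'])
x,y=at(.0025,-.002);go(x,y,.17,FY+np.pi/2);down(.135)
s=get_state();print(s['time'],s['width'],s['tcp_pos'])
im,W=grab('wrist');cv2.imwrite('pics/w7.png',im);np.save('w7.npy',W)
q=infix(W,.0625,.0685,.06,.05);m=q[:,0]>.036;e=np.percentile(q[m,1],[1,99]);print('spacer',m.sum(),e,e.mean(),np.percentile(q[abs(q[:,1])<.01,0],[1,50,99]))
q=infix(W,.145,.17,.05,.05);z=np.median(q[:,2]);q=q[abs(q[:,2]-z)<.004];print('disc',len(q),z,cv2.minEnclosingCircle((q[:,:2]*1000).astype(np.float32)))
E
```

```text
0.05889608233989676 [-2.1208 -1.2578  5.2927]
0.058956727722341645
50.1583 0.058783419315715624 [0.5705 0.1162 0.1347]Traceback (most recent call last):
  File "<stdin>", line 9, in <module>
    return _quantile_unchecked(
        a, q, axis, out, overwrite_input, method, keepdims, weights)
    return _ureduce(a,
                    func=_quantile_ureduce_func,
    ...<5 lines>...
                    overwrite_input=overwrite_input,
                    method=method)
    r = func(a, **kwargs)
    result = _quantile(arr,
                       quantiles=q,
    ...<2 lines>...
                       out=out,
                       weights=wgt)
    slices_having_nans = np.isnan(arr[-1, ...])
                                  ~~~^^^^^^^^^
IndexError: index -1 is out of bounds for axis 0 with size 0
```

View pics/w7.png

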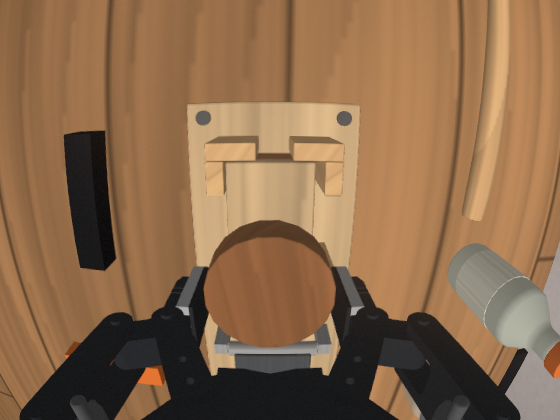

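The disc is held level over the pocket, with the tool turned half a turn and the end stops at the top. I'll compute the offset from this picture.

```bash
python3 - <<'E'
from h import *
np.set_printoptions(precision=4,suppress=True)
W=np.load('w7.npy');s=get_state();print(s['tcp_pos'],s['time'])
q=infix(W,.060,.0695,.06,.05);q=q[q[:,0]>-.049]
for u in(-.045,-.04,-.035,-.03):
    m=abs(q[:,0]-u)<.0025;print(u,m.sum(),np.percentile(q[m,1],[1,99]) if m.sum()>9 else '',np.median(q[m,2]) if m.any() else '')
q2=infix(W,.060,.0695,.06,.01);print(len(q2),np.percentile(q2[:,0],[1,10]))
p=infix(W,.070,.078,.06,.05);p=p[(p[:,0]<-.02)&(p[:,0]>-.047)];print('posts',[np.percentile(p[m,1],[2,98]) for m in(p[:,1]>0,p[:,1]<0)])
q=infix(W,.145,.17,.05,.05);z=np.median(q[:,2]);q=q[abs(q[:,2]-z)<.004];print('disc',len(q),z,cv2.minEnclosingCircle((q[:,:2]*1000).astype(np.float32)))
E
```

```text
[0.5711 0.1158 0.1354] 50.2083
-0.045 709 [-0.0331  0.0333] 0.06554118202574698
-0.04 700 [-0.033   0.0331] 0.0654715554175769
-0.035 662 [-0.033   0.0331] 0.06549980291463804
-0.03 665 [-0.0326  0.033 ] 0.06545753410461513
1782 [-0.0485 -0.0457]
posts [array([0.0332, 0.0446]), array([-0.0447, -0.0332])]
disc 12573 0.1552305331622792 ((-7.716923236846924, -2.8484420776367188), 43.283592224121094)
```

```bash
python3 - <<'E'
from h import *
np.set_printoptions(precision=4,suppress=True)
W=np.load('w7.npy')
q=infix(W,.1525,.158,.05,.05)
m=abs(q[:,1])<.004;print('u',np.percentile(q[m,0],[0,.5,99.5,100]))
for u in(-.02,-.015,.01,.015):
    m=abs(q[:,0]-u)<.002;print(u,np.percentile(q[m,1],[1,99]))
im=cv2.imread('pics/w7.png').astype(int);sp=(W[:,:,2]>.062)&(W[:,:,2]<.069)&(np.abs(W[:,:,0]-.573)<.04)
r=200;print([(c,im[r,c].tolist(),np.round((W[r,c]-[*O,0])*1000,1).tolist()) for c in range(218,326,4) if c<240 or c>306])
E
```

```text
u [-0.0336 -0.033   0.0253  0.0262]
-0.02 [-0.0273  0.022 ]
-0.015 [-0.0293  0.0238]
0.01 [-0.0322  0.0247]
0.015 [-0.0254  0.0196]
[(218, [129, 172, 205], [-46.3, 7.7, 16.8]), (222, [127, 170, 204], [-42.8, 7.8, 17.0]), (226, [115, 154, 183], [-39.3, 8.2, 17.9]), (230, [125, 169, 203], [-30.1, 22.0, 65.7]), (234, [128, 171, 205], [-27.4, 22.1, 66.0]), (238, [130, 174, 208], [-24.7, 22.1, 65.7]), (310, [131, 176, 210], [24.2, 22.9, 64.8]), (314, [112, 149, 178], [33.9, 9.8, 18.1]), (318, [137, 183, 220], [37.4, 9.7, 17.4]), (322, [140, 188, 222], [40.8, 9.7, 17.0])]
```

```bash
python3 - <<'E'
from h import *
np.set_printoptions(precision=4,suppress=True)
p=at(.0025,-.002);t=get_state()['tcp_pos'];u0=(t[:2]-O)@A
d=.006*A+.0005*N;shift(*d);ctrl.pause(.3)
t=get_state()['tcp_pos'];print('moved u',(t[:2]-O)@A-u0)
down(.0685,.05);ctrl.pause(.2);s=get_state();print(s['tcp_pos'],s['contact_force'])
ctrl.ungrasp();down(.17,.25);print(get_state()['time'])
go(.487,.13,.22,np.pi/2);ctrl.pause(.3);im,W=grab('wrist');np.save('w8.npy',W);cv2.imwrite('pics/w8.png',im)
q=infix(W,.085,.091,.05,.05);z=np.median(q[:,2]);print('disc',len(q),z,cv2.minEnclosingCircle((q[:,:2]*1000).astype(np.float32)))
q=infix(W,.0625,.0685,.06,.05);m=q[:,0]>.03
m=abs(q[:,0]-.04)<.006;print('spacer v',np.percentile(q[m,1],[1,99]));m=abs(q[:,1])<.009;print(np.percentile(q[m,0],[1,99]))
T=grab('top')[1];print(find('top','offcut1',T))
q=infix(T,.085,.095,.05,.05);print('disc by top',cv2.minEnclosingCircle((q[:,:2]*1000).astype(np.float32)))
E
python3 -c "
import cv2
cv2.imwrite('pics/c8.png',cv2.resize(cv2.imread('pics/w8.png')[20:200,150:500],None,fx=2.2,fy=2.2))"
```

```text
moved u 0.005937533401414851
[0.5718 0.1099 0.0687] [-0.2076 -0.696  -0.3978]
53.3917
disc 2454 0.08747335559695742 ((3.624778985977173, -2.2863709926605225), 30.314340591430664)
spacer v [-0.0454  0.0334]
[-0.0482  0.0502]
[(0.75, array([410., 246.]), array([ 0.5136, -0.3607,  0.036 ,  0.1296,  0.0316, -0.1557])), (0.71, array([395., 245.]), array([ 0.5212, -0.3098,  0.0363,  0.1276,  0.0307, -0.1656])), (0.67, array([324., 285.]), array([ 0.3863, -0.0862,  0.0279,  0.128 ,  0.0288,  0.0386])), (0.65, array([269., 282.]), array([ 0.401 ,  0.0777,  0.0279,  0.0463,  0.0277, -1.5632])), (0.63, array([430., 251.]), array([ 0.5052, -0.4104,  0.0363,  0.1297,  0.0315, -0.1619]))]
disc by top ((3.6757192611694336, -0.25331783294677734), 29.697649002075195)
```

View pics/c8.png

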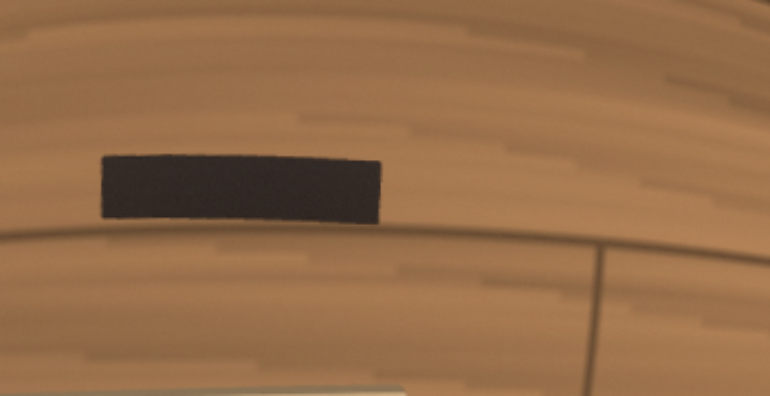

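The tool was flipped, so this crop shows only the bench, with the black look-alike at crop (240,188). The depth data settle it anyway. The disc is at z 0.0875, u 3.6 and v -2.3 mm, about 2 mm from the spacer's centre, and the offcuts are still in the box. Now I'll press the pedal, going by force.

```bash
python3 - <<'E'
from h import *
np.set_printoptions(precision=4,suppress=True)
ctrl.close_gripper(20)
x,y=at(.214,0);go(x,y,.13,FY+np.pi/2);ctrl.pause(.2);f0=get_state()['contact_force'][2]
down(.062,.1);z=.044;down(z,.04)
for i in range(14):
    s=get_state();f=s['contact_force'][2]-f0;print(round(z,4),s['tcp_pos'][2],round(f,1))
    if f>28:break
    z-=.002
    p=np.array(s['tcp_pos']);p[:2]=x,y;p[2]=z;ctrl.movel(p,max_speed=.04);ctrl.pause(.1)
ctrl.pause(1.3);s=get_state();print(s['tcp_pos'],s['contact_force'])
im,W=grab('side');cv2.imwrite('pics/s9.png',cv2.resize(im[150:300,200:400],None,fx=4,fy=4)[:600,:800])
down(.062,.06);down(.15,.2);print(get_state()['time'])
ctrl.pause(.5)
go(.45,-.12,.25,FY+np.pi/2);ctrl.pause(.3)
im,W=grab('top');np.save('t10.npy',W);cv2.imwrite('pics/t10.png',im)
E
```

```text
0.044 0.045001804681212995 8.8
0.042 0.04322967241902213 9.4
0.04 0.04127368921562319 9.8
0.038 0.0393206272551292 9.7
0.036 0.03812249478657635 17.0
0.034 0.03768545793736283 32.2
[ 0.5788 -0.0985  0.0377] [-7.8762  3.9841 32.4981]
62.7
```

View pics/s9.png

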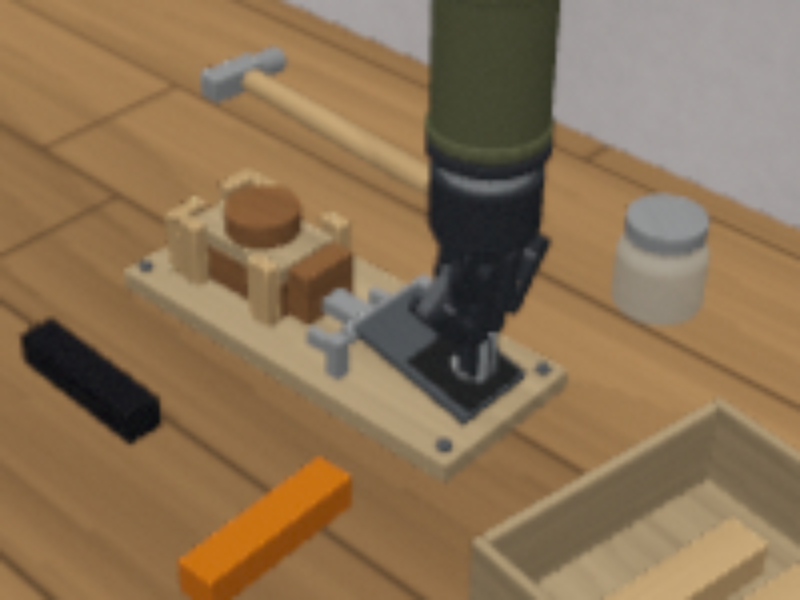

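The pedal was at its stop: the force rose steeply to 32 N at z 0.0377. The jaw is against the layers and the disc sits on the spacer at crop (262,215). Last check before handing in.

```bash
python3 - <<'E'
from h import *
np.set_printoptions(precision=4,suppress=True)
go(.487,.05,.24,np.pi/2);ctrl.pause(.3);im,W=grab('wrist');cv2.imwrite('pics/w11.png',im)
q=infix(W,.085,.091,.05,.05);print('disc',np.median(q[:,2]),cv2.minEnclosingCircle((q[:,:2]*1000).astype(np.float32)))
q=infix(W,.0625,.0685,.06,.05);m=abs(q[:,1])<.009;print('spacer u',np.percentile(q[m,0],[.5,99.5]))
P=infix(W,.05,.065,.235,.02);p=P[P[:,0]>.16];print('pedal z at u',[(u,np.median(p[abs(p[:,0]-u)<.006,2])) for u in(.17,.2,.225)])
print(get_state()['time'],get_state()['contact_force'])
E
```

```text
disc 0.08749830330133793 ((3.3159120082855225, -2.4603755474090576), 29.994298934936523)
spacer u [-0.0487  0.0494]
pedal z at u [(0.17, np.float64(0.05786931267577064)), (0.2, np.float64(0.0588946867933994)), (0.225, np.float64(0.0588907903968619))]
65.5833 [-0.8175  0.3067 -0.0872]
```

View pics/w11.png

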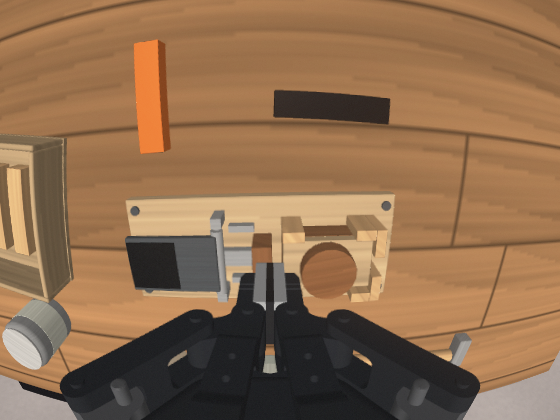

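The stack is squared up, with the spacer at u≈0.4 mm and the disc about 3 mm off its centre. The pedal is level again, the offcuts are in the box and the robot is clear. Handing in.

```bash
python3 -c "
from station import ticket
print(ticket.close_job())"
```

```text
the job is handed in; nothing more can be done
None
```

The job is handed in with no verdict returned: the three offcuts are in the scrap box (there was no offcut4), the stack sits square in the pocket with the disc about 3 mm off centre, and the pedal was held at its stop for over a second and sprang back.

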